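# Hold down the kiln controller's recessed reset button

### The job

The kiln controller has tripped: take from the rack the modelling tool whose shank is both slim enough for the reset hole and long enough to reach the button behind it, put it through the hole and press the recessed reset button fully down, holding it down for at least three seconds. Finish still holding: the tool stays in the gripper and keeps the button down when the program ends. The other two tools must be standing in the rack at the end, and the other things on the bench stay where they are.

Things in the scene. Friction and masses are not known exactly. Their poses are not given: they have to be found in the camera images.
- slim_tool: Modelling tool, slim long steel shank (7 mm diameter, 70 mm long, flat tip) under a square wooden handle 24 x 24 x 80 mm, flats facing its x and y, from z = 70 to 150 mm (4 mm end cap above). Origin at the tip, z up the tool. About 70 g. Stands upright in a rack hole, handle's underside resting on the rail, flats roughly along the rack's x and y. The only one to pass the hole and reach the button.
- thick_tool: Modelling tool with a thick steel shank, 17 mm in diameter, 70 mm long: too thick for the reset hole. Same square wooden handle 24 x 24 x 80 mm, flats facing its x and y, from z = 70 to 150 mm. Origin at the tip, z up the tool. Stands in a rack hole.
- short_tool: Modelling tool with a slim but short shank, 7 mm in diameter, 25 mm long: too short to reach the button. Same square wooden handle 24 x 24 x 80 mm, flats facing its x and y, from z = 25 to 105 mm. Origin at the tip, z up the tool. Stands in a rack hole.
- rack: Fixed open tool rack: wooden rail 60 x 230 x 12 mm, its top 85 mm above the table, on two end cheeks; three 21 mm holes at y = -75, 0, +75 mm, any tool in any hole; shanks visible below the rail. Origin on the table under the rail's centre, z up. It stands to the robot's left or right, the kiln controller on the other side.
- console: Kiln controller: grey box on a steel tilt stand, fixed. Origin on the table under the centre of its aluminium panel (180 mm up the slope, 200 mm wide, 6 mm thick, box 60 mm deep). Panel slopes 0.35 rad, low edge towards the robot. Besides the reset hole it has a dial, two small lamps, a rocker and a dark display, at most 13 mm proud.
- reset_hole (a point): Centre of the round reset hole (14 mm diameter) on the panel's outer face, near its low right corner as the robot sees it, 80 mm above the table, in a black bezel ring 25 mm outside, 18 mm inside, 3 mm high. z points out along the hole's axis, x up the slope, y left. Panel spans x -60..120, y -60..140 mm. The button's face lies 35 mm behind the outer face (z = -35 mm).
- reset (a joint): Travel of the recessed reset button, a white disc 20 mm across (wider than the hole), square to the hole's axis: 0 = out, 0.006 m = fully down on its stop, moving inward along the axis. A spring pushes it back: 2 N at the top, 5 N at full travel.
- kiln_post: Bystander: plaster-coloured kiln post, upright cylinder 36 mm across, 50 mm tall. Origin at the centre of its underside. Not to be disturbed.
- test_tile: Bystander: flat terracotta tile 50 x 50 x 8 mm. Origin at the centre of its underside. Not to be disturbed.
- glaze_jar: Bystander: white jar with steel lid, 70 mm across, 90 mm tall. Origin at the centre of its underside. Not to be disturbed.
- water_cup: Bystander: blue ceramic cup, 76 mm across, 85 mm tall. Origin at the centre of its underside. Not to be disturbed.
- glaze_bowl: Bystander: white bowl, 110 mm across, 50 mm tall. Origin at the centre of its underside. Not to be disturbed.
- guide_strip: Bystander: wooden strip 220 x 35 x 8 mm lying flat, long side along its x. Origin at the centre of its underside. Not to be disturbed.
Not all that is in view belongs to the job. Leave any green or yellow look-alike of the rack alone.

How it is judged:
By the outcome, as a careful person would: the job done as asked, in the order asked, and still so for the second after the job is handed in, while the arm keeps its last pose, push and grip.
It also fails if it takes over 58 s, if anything falls off the work surface, if the arm or the gripper's body presses on something with over 40 N, if the wrist force passes 120 N, or if a joint passes its speed limit or range.

### The arm

A 7-joint arm with a two-finger parallel gripper is mounted at the origin on the work surface. World frame = base frame: x ahead of the robot, y to its left, z up, the work surface at z = 0. Lengths are in m, angles in rad, forces in N, time in s.
With the tool pointing down it reaches from about 0.425 to 0.925 m from the base axis. Payload 6.8 kg.
Tool frame: the origin (TCP) lies midway between the tips of the shut fingers; the grasp point (between the pads) lies 19 mm behind it; z points along the fingers, y is the line along which they close (so a half turn about z gives the same grasp; the last joint's range is limited). The gripper opens to 88 mm and grips with 3 to 60 N. Pads are 20 mm wide; open, the fingers measure 115 mm over their backs; the gripper's body (75 mm by 178 mm) begins 61 mm behind the grasp point.
Start: joints at [1.133, 0.477, 0.022, 1.555, -0.011, 1.109, -0.083], TCP at [0.219, -0.639, 0.223] pointing down, gripper open.
Joint ranges: [-2.96, 2.96], [-0.34, 2.1], [-1.41, 1.46], [0.24, 2.44], [-1.37, 4.51], [0.17, 1.92], [-2.96, 2.96]. Speed limits (rad/s): [2.39, 2.39, 3.14, 3.14, 3.14, 3.14, 3.14].

### API

Orientations are given as a 3x3 rotation matrix whose columns are the frame's x, y, z axes.
In Python, from workcell import robot gives the robot as it stands.
- The arm moves only by the tool step_arm, never from a script. Its argument "increments" is a list of rows, each a list of 7 numbers: the turn, a rotation vector about the tool's x, y, z in rad, then the shift along the tool's x, y, z in cm, then the opening, from 0 (shut) to 1 (fully open). A call has 1 to 5 rows; each row shifts and turns the commanded pose from where the row before left it, along the tool's axes as they then stand; what a row does not reach is not made up. A row lasts 1/8 s, in which the tool goes at most 62.5 mm and 10.7 degrees, less where a joint would pass 70% of its speed; a pose out of reach is approached as far as the arm can. A call with a gripper value outside its range is refused whole. The fingers move at their own pace and stop on an object; the grip force is fixed at half the most. Time passes only in rows, so rows that do not move let the fingers close. It gives the time, the measured TCP pose, the force, the opening and the grip force at its end, in the units of the state.
- robot.state(): the state, without advancing time (a new reading comes with each control period).
- robot.camera(name): name is "scene" or "top" or "wrist"; returns a dict with "pixels" (400x640x3 uint8, red, green, blue), "fx", "fy", "cx", "cy" (pixels), "R" (3x3) and "t" (3): a world point X has camera coordinates R X + t. Camera axes: x right, y down, z forward; pixel columns grow to the right and rows downward; lengths in m; the calibration is good to about 2 mm. A picture is of the moment at which its call begins. There is no depth.
- robot.job_done(): hands the job in; it is judged then, once.
Trained networks look in a picture, given as the dict that the camera call returned (one of the last four; its "shot" number tells which), for a name from the list of things; names that differ only in an ending like _2 or _b are one class to them, and where a whole thing is asked for, a point or a joint stands for the part that bears it (a point fixed in the world has none). Each returns a list of dicts, best first, with "score" (0 to 1); they miss things now and then, are a little off and sometimes report something else, mostly with a low value. They report only what shows in the picture. A call takes as long as a camera call. They do not tell look-alikes from the thing itself.
- robot.recognise(picture, thing): "uv" ([column, row] in pixels, amid what is visible of it).
- robot.silhouettes(picture, thing): "region" (400x640 bool, what is visible of it) and "uv" ([column, row] in pixels, amid what is visible of it).
The state is a dict: "clock": time; "joints": joint angles; "joint_vel": joint speeds; "joint_efforts": joint torques, N m; "tcp_pos": TCP position; "tcp_rot": TCP orientation; "ft_force": force on the tool from outside, world axes, zero at the start; "moment": the same for the moment, N m; "finger_gap": finger opening in m; "gripper_force": force on a finger pad.
Only numpy, scipy, OpenCV 4.12 (cv2) and the standard library are available. Lean on these libraries where they do the work, as an engineer would, in place of code of your own. Each camera call takes 0.05 s, during which the arm holds its last target. There are 200 camera calls.

## Working session

There is one attempt and no reset: what is moved stays moved. The work goes in short steps, Python scripts to look and compute and a tool call to move; the robot and the scene stay as the last step left them, time stands still between calls to the robot, and variables do not carry over. Pictures are saved under pics/ and viewed, at most 10 in all, crops included, and the job is handed in when it is done.

Besides the shell and the picture viewer there is one more tool, called after ">>>" as a command line: name --pt "numbers of a row" for each row, then --argument value for the rest. step_arm: Moves the arm, as the interface text tells. Its arguments: {"type":"object","properties":{"increments":{"type":"array","items":{"type":"array","items":{"type":"number"}}}},"required":["increments"]}

```bash
mkdir -p pics
cat > h.py <<'E'
import numpy as np, cv2, pickle
from workcell import robot
def shot(n,name=None):
    p=robot.camera(n)
    if name: cv2.imwrite(f'pics/{name}.png',p['pixels'][:,:,::-1])
    return p
def proj(p,X):
    c=np.asarray(p['R'])@np.asarray(X,float)+np.asarray(p['t']); return np.array([p['fx']*c[0]/c[2]+p['cx'],p['fy']*c[1]/c[2]+p['cy']])
def ray(p,uv):
    R=np.asarray(p['R']);o=-R.T@np.asarray(p['t']);d=R.T@np.array([(uv[0]-p['cx'])/p['fx'],(uv[1]-p['cy'])/p['fy'],1.]);return o,d/np.linalg.norm(d)
def onz(p,uv,z):
    o,d=ray(p,uv);return o+d*(z-o[2])/d[2]
def tri(rs):
    A=0;b=0
    for o,d in rs:
        P=np.eye(3)-np.outer(d,d);A=A+P;b=b+P@o
    return np.linalg.solve(A,b)
E
python3 - <<'E'
from h import *
np.set_printoptions(precision=3,suppress=True)
P={n:shot(n,n+'0') for n in ('scene','top')}
for n,p in P.items():
    R=np.asarray(p['R']);print(n,-R.T@np.asarray(p['t']),R[2],p['fx'])
    for t in ['slim_tool','thick_tool','short_tool','rack','console','reset_hole','reset']:
        try: print(t,[(np.round(r['uv']),round(r['score'],2)) for r in robot.recognise(p,t)][:4])
        except Exception as e: print(t,e)
cv2.imwrite('pics/both.png',np.vstack([P['scene']['pixels'],P['top']['pixels']])[:,:,::-1][:, :])
s=robot.state();print(s['clock'],s['tcp_pos'],s['tcp_rot'])
E
```

```text
scene [0.942 0.56  0.94 ] [-0.368 -0.511 -0.777] 405.89580792957577
slim_tool [(array([268., 155.]), 0.68)]
thick_tool [(array([252., 145.]), 0.58)]
short_tool [(array([282., 170.]), 0.74)]
rack [(array([319., 132.]), 0.83), (array([277., 181.]), 0.81), (array([461., 232.]), 0.61), (array([219., 154.]), 0.23)]
console [(array([338., 286.]), 0.87), (array([446., 351.]), 0.2)]
reset_hole [(array([340., 284.]), 0.61), (array([268., 154.]), 0.39)]
reset [(array([220., 154.]), 0.6)]
top [ 0.458 -0.03   1.424] [ 0.065  0.025 -0.998] 481.90011265887966
slim_tool [(array([394., 184.]), 0.61)]
thick_tool [(array([318., 180.]), 0.71)]
short_tool [(array([366., 191.]), 0.47)]
rack [(array([224., 291.]), 0.95), (array([389., 190.]), 0.77), (array([423., 263.]), 0.57)]
console [(array([248., 174.]), 0.97), (array([315., 132.]), 0.47)]
reset_hole [(array([246., 172.]), 0.66)]
reset []
0.8 [ 0.219 -0.639  0.223] [[ 0.946  0.324  0.   ]
 [ 0.324 -0.946 -0.   ]
 [ 0.     0.    -1.   ]]
```

View pics/scene0.png

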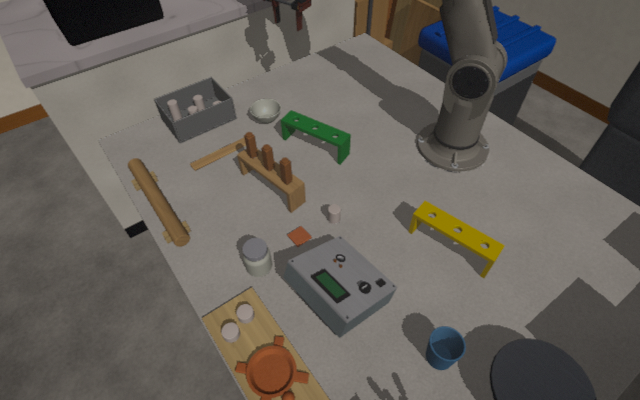

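View pics/top0.png

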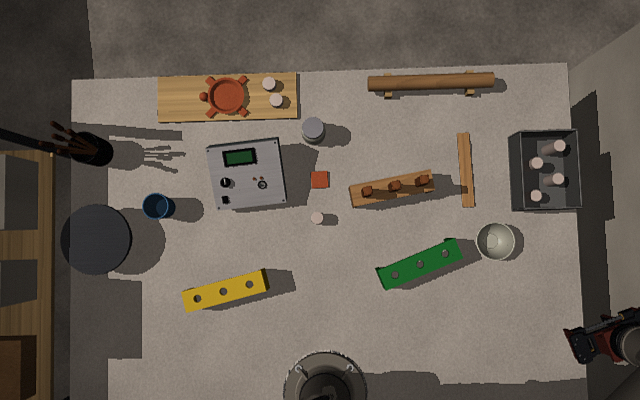

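The wooden rack, with its three tools, stands on the robot's right: scene (270,175), top (390,188). The console is on the left at scene (340,285), top (247,174). The green and yellow racks are decoys. I'll zoom in next to see the shanks and the hole.

Run:
```python
from h import *
s=cv2.imread('pics/scene0.png');t=cv2.imread('pics/top0.png')
f=lambda im,x,y,w,h,W,H:cv2.resize(im[y:y+h,x:x+w],(W,H),interpolation=cv2.INTER_CUBIC)
a=np.hstack([f(s,228,125,80,60,400,300),f(s,310,235,80,60,400,300)])
b=np.hstack([f(t,345,160,96,72,400,300),f(t,205,145,96,72,400,300)])
b=cv2.convertScaleAbs(b);a=cv2.convertScaleAbs(a,alpha=1.5)
cv2.imwrite('pics/c1.png',np.vstack([a,b]))
```

```text
(no output)
```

View pics/c1.png

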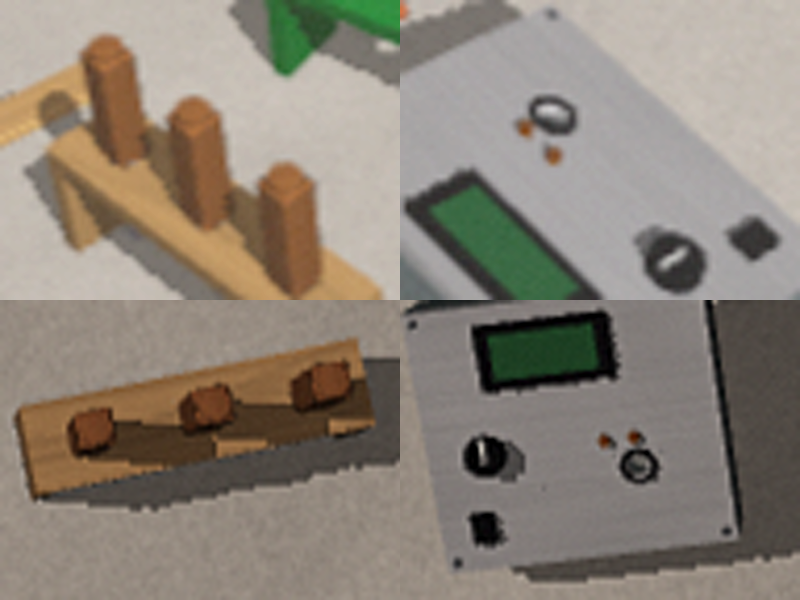

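The shanks don't show from these views. The reset ring is at scene (340.4,258) and top (262.1,184.8), with two orange lamps beside it. I'll triangulate, then bring in the wrist camera.

Run:
```python
from h import *
np.set_printoptions(precision=4,suppress=True)
S=shot('scene');T=shot('top');W=shot('wrist')
s=robot.state();Rt=np.array(s['tcp_rot']);R=np.asarray(W['R']);c=-R.T@np.asarray(W['t'])
print('cam in tcp: pos',Rt.T@(c-s['tcp_pos']),'axes',(Rt.T@R.T).ravel(),W['fx'])
def both(n,a,b):
    X=tri([ray(S,a),ray(T,b)]);print(n,X,proj(S,X)-a,proj(T,X)-b);return X
cs=lambda u,v:(u/5+228,v/5+125); ct=lambda u,v:(u/4.167+345,v/4.167+160)
both('hole',(340.4,258),(262.1,184.8))
# tool caps: scene order left->right is far(-y)... 
both('A',cs(106,42),ct(336,375)) ; both('B',cs(195,104),ct(210,402)); both('C',cs(288,171),ct(94,426))
# rail corners
for p in [(18,410),(357,340),(375,425),(35,495)]: print(onz(T,ct(*p),.085))
cc=lambda u,v:((u-400)/4.167+205,(v-300)/4.167+145)
k=[onz(T,cc(*p),z) for p,z in [((740,538),.0594),((448,572),.0594),((708,300),.121),((404,325),.121)]]
for x in k: print('con',x)
```

```text
cam in tcp: pos [ 0.0674  0.0005 -0.1636] axes [-0.     -0.968  -0.2508  1.      0.0003 -0.0011  0.0012 -0.2508  0.968 ] 340.98495337883355
hole [0.5997 0.1591 0.0778] [0.1039 0.0043] [ 0.0566 -0.0712]
A [ 0.4814 -0.3246  0.0902] [26.6723 -2.7022] [ 12.0397 -27.9223]
B [ 0.4658 -0.2425  0.0916] [27.4522 -3.237 ] [ 12.5907 -27.9335]
C [ 0.4495 -0.1674  0.085 ] [27.4622 -3.5204] [ 12.9723 -27.068 ]
[ 0.3878 -0.0793  0.085 ]
[ 0.4283 -0.3043  0.085 ]
[ 0.3722 -0.3138  0.085 ]
[ 0.3318 -0.0888  0.085 ]
con [0.55   0.093  0.0594]
con [0.5322 0.2936 0.0594]
con [0.703 0.105 0.121]
con [0.6927 0.3061 0.121 ]
```

>>> step_arm --pt "0 0 0 3 -1.3 -5 1" --pt "0 0 0 3 -1.3 -5 1" --pt "0 0 0 3 -1.3 -5 1" --pt "0 0 0 5.3 -2.4 0 1" --pt "0 0 0 5.3 -2.4 0 1"

```text
clock: 1.58
tcp_pos: [0.3769, -0.492, 0.3737]
tcp_rot: [[0.946, 0.323, 0.001], [0.323, -0.946, -0.001], [0.001, 0.002, -1.0]]
ft_force: [0.3, 0.2, -0.1]
finger_gap: 0.0879
gripper_force: 0.0
```

>>> step_arm --pt "0 0 0 5.3 -2.4 0 1" --pt "0 0 0 5.3 -2.4 0 1" --pt "0 0 0 5.3 -2.4 0 1" --pt "0 0 0 5.3 -2.4 0 1" --pt "0 0 0 5.3 -2.4 0 1"

```text
clock: 2.2
tcp_pos: [0.5889, -0.2922, 0.3729]
tcp_rot: [[0.946, 0.324, 0.0], [0.324, -0.946, -0.0], [0.0, 0.0, -1.0]]
ft_force: [0.5, 0.1, 0.7]
finger_gap: 0.0877
gripper_force: 0.0
```

>>> step_arm --pt "0 0 0.05 5.4 -2.3 0 1" --pt "0 0 0.05 5.3 -2.5 0 1" --pt "0 0 0.05 5.2 -2.7 0 1" --pt "0 -0.15 0 0 0 0 1" --pt "0 -0.15 0 0 0 0 1"

```text
clock: 2.82
tcp_pos: [0.72, -0.1769, 0.3737]
tcp_rot: [[0.939, 0.179, -0.294], [0.171, -0.984, -0.054], [-0.299, 0.001, -0.954]]
ft_force: [0.7, -1.6, -0.4]
finger_gap: 0.0878
gripper_force: 0.0
```

>>> step_arm --pt "0 -0.15 0 0 0 0 1" --pt "0 -0.16 0 0 0 0 1" --pt "0 0 0 3.2 0 4.5 1" --pt "0 0 0 3.2 0 4.5 1" --pt "0 0 0 2.8 0 4 1"

```text
clock: 3.45
tcp_pos: [0.7563, -0.1746, 0.2162]
tcp_rot: [[0.924, 0.173, -0.342], [0.155, -0.985, -0.079], [-0.35, 0.02, -0.936]]
ft_force: [-0.0, -0.5, -0.7]
finger_gap: 0.0875
gripper_force: 0.0
```

Run:
```python
from h import *
W=shot('wrist','w1')
for t in ['slim_tool','thick_tool','short_tool','rack']:
    print(t,[(np.round(r['uv']),round(r['score'],2)) for r in robot.recognise(W,t)][:3])
print(robot.state()['tcp_pos'])
pickle.dump(W,open('w1.pkl','wb'))
```

```text
slim_tool [(array([313., 341.]), 0.85)]
thick_tool [(array([388., 335.]), 0.76)]
short_tool [(array([238., 344.]), 0.92)]
rack [(array([326., 277.]), 0.84), (array([ 26., 216.]), 0.2)]
[ 0.75656578 -0.17574935  0.22080251]
```

View pics/w1.png

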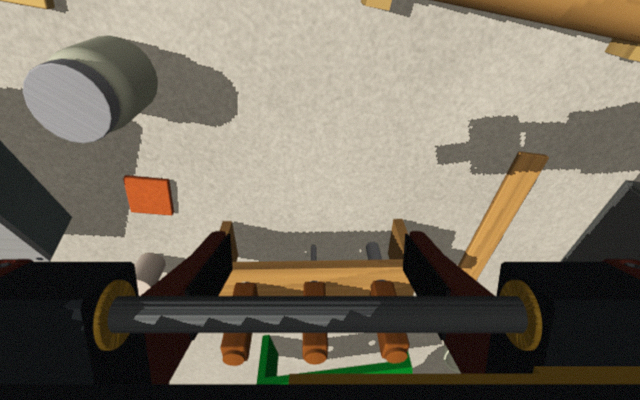

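The wrist view shows a thin shank under the middle hole at (313,252) and a thick one under the right hole at (375,250), which is -y. Nothing shows under the left hole. So the slim, long tool is in the middle, and the networks agree. I'll move above it.

>>> step_arm --pt "0 0.18 0 -2 0 -5.5 0.55" --pt "0 0.17 0 -1 0 -5.5 0.55" --pt "0 0 0 -5.5 0 0 0.55" --pt "0 0 0 -5.5 0 0 0.55" --pt "0 0 0 -3 0 0 0.55"

```text
clock: 4.32
tcp_pos: [0.6157, -0.1993, 0.3388]
tcp_rot: [[0.986, 0.169, 0.003], [0.169, -0.985, -0.022], [-0.001, 0.022, -1.0]]
ft_force: [1.2, -1.2, -0.3]
finger_gap: 0.0486
gripper_force: 0.0
```

Run:
```python
from h import *
np.set_printoptions(precision=4,suppress=True)
W=shot('wrist','w2');S=shot('scene');T=shot('top')
s=robot.state();print(s['tcp_pos'],s['tcp_rot'],s['finger_gap'])
for n,p in (('W',W),('S',S),('T',T)): 
    for t in ['slim_tool','thick_tool','short_tool']:
        print(n,t,[(np.round(r['uv'],1),round(r['score'],2)) for r in robot.recognise(p,t)][:2])
pickle.dump(W,open('w2.pkl','wb'))
S=pickle.loads(pickle.dumps(S))
cs=lambda u,v:(u/5+228,v/5+125); ct=lambda u,v:(u/4.167+345,(v-300)/4.167+160)
def both(n,a,b):
    X=tri([ray(S,a),ray(T,b)]);print(n,X,proj(S,X)-a,proj(T,X)-b);return X
both('A',cs(106,42),ct(336,375)) ; both('B',cs(195,104),ct(210,402)); both('C',cs(288,171),ct(94,426))
for p in [(18,410),(357,340),(375,425),(35,495)]: print(onz(T,ct(*p),.085))
```

```text
[ 0.6175 -0.1986  0.3384] [[ 0.9855  0.1695  0.0027]
 [ 0.1695 -0.9853 -0.0219]
 [-0.001   0.0221 -0.9998]] 0.04827208234565335
W slim_tool [(array([310.4, 209.4]), 0.67), (array([ 41.1, 103.9]), 0.49)]
W thick_tool [(array([376.5, 204.6]), 0.88), (array([242.9, 207.8]), 0.49)]
W short_tool [(array([243. , 208.7]), 0.88)]
S slim_tool [(array([268.2, 155.7]), 0.79)]
S thick_tool [(array([254.6, 143.6]), 0.83)]
S short_tool [(array([283.4, 167.5]), 0.58)]
T slim_tool []
T thick_tool []
T short_tool []
A [ 0.5933 -0.2793  0.1697] [-0.8605 -0.0845] [-0.4957  0.799 ]
B [ 0.5797 -0.2009  0.1726] [-0.294 -0.023] [-0.1676  0.2626]
C [ 0.5666 -0.1282  0.1709] [-0.4431 -0.0286] [-0.2533  0.3791]
[ 0.5873 -0.0854  0.085 ]
[ 0.6276 -0.3125  0.085 ]
[ 0.5704 -0.3221  0.085 ]
[ 0.5301 -0.095   0.085 ]
```

View pics/w2.png

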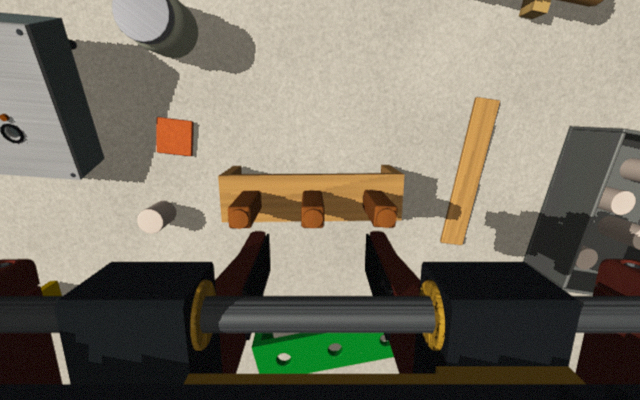

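Caps are at about (243,217), (312,219) and (380,217) in the wrist view. All three views put the slim tool at about (0.579,-0.202), with its top at z ≈ 0.17 and the rack's yaw at 0.175. I'll go down over it.

>>> step_arm --pt "0.022 0 0.005 -3.85 -0.3 0 0.55" --pt "0 0 0 0 0 5 0.55" --pt "0 0 0 0 0 5 0.55" --pt "0 0 0 0 0 3 0.55" --pt "0 0 0 0 0 0 0.55"

```text
clock: 5.55
tcp_pos: [0.5773, -0.2, 0.2018]
tcp_rot: [[0.986, 0.167, -0.012], [0.167, -0.986, 0.001], [-0.012, -0.003, -1.0]]
ft_force: [-0.1, 0.1, 1.6]
finger_gap: 0.0483
gripper_force: 0.0
```

Run:
```python
from h import *
np.set_printoptions(precision=4,suppress=True)
W=shot('wrist','w3');s=robot.state();print(s['tcp_pos'],s['tcp_rot'],s['finger_gap'])
cv2.imwrite('pics/w3c.png',W['pixels'][150:350,160:480,::-1])
```

```text
[ 0.5786 -0.2006  0.2038] [[ 0.9859  0.1671 -0.009 ]
 [ 0.1671 -0.9859  0.0001]
 [-0.0088 -0.0016 -1.    ]] 0.048467342548037425
```

View pics/w3c.png

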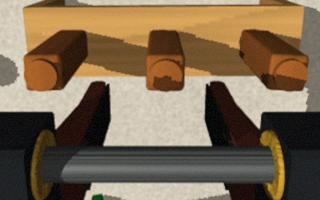

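The middle cap is at crop (167,73). I'll shift about 4 mm along tool y, descend and close.

>>> step_arm --pt "0 0.009 0.006 0.1 0.4 0 0.55" --pt "0 0 0 0 0 4 0.55" --pt "0 0 0 0 0 4 0.55" --pt "0 0 0 0 0 1.6 0.55" --pt "0 0 0 0 0 0 0.55"

```text
clock: 6.22
tcp_pos: [0.5809, -0.2045, 0.1085]
tcp_rot: [[0.987, 0.161, 0.002], [0.161, -0.987, 0.001], [0.002, -0.001, -1.0]]
ft_force: [0.9, -0.0, -0.3]
finger_gap: 0.0481
gripper_force: 0.0
```

>>> step_arm --pt "0 0 0 0 0 0 0.15" --pt "0 0 0 0 0 0 0.15" --pt "0 0 0 0 0 0 0.15" --pt "0 0 0 0 0 0 0.15" --pt "0 0 0 0 0 0 0.15"

```text
clock: 6.85
tcp_pos: [0.5812, -0.2044, 0.1091]
tcp_rot: [[0.987, 0.161, 0.003], [0.161, -0.987, 0.001], [0.003, -0.001, -1.0]]
ft_force: [-0.9, 1.9, 6.3]
finger_gap: 0.0239
gripper_force: 30.0
```

>>> step_arm --pt "0 0 0 0 0 -2 0.15" --pt "0 0 0 0 0 -4.5 0.15" --pt "0 0 0 0 0 -4.5 0.15" --pt "0 0 0 0 0 -4.5 0.15" --pt "0 0 0 0 0 -4.5 0.15"

```text
clock: 7.48
tcp_pos: [0.5798, -0.2046, 0.3107]
tcp_rot: [[0.987, 0.161, 0.002], [0.161, -0.987, 0.001], [0.002, -0.001, -1.0]]
ft_force: [0.7, -0.6, -0.4]
finger_gap: 0.0239
gripper_force: 30.0
```

>>> step_arm --pt "0 0 0.01 0.4 -3.5 0 0.15" --pt "0 0 0.01 0.4 -4.5 0 0.15" --pt "0 0 0.01 0.4 -4.5 0 0.15" --pt "0 0 0.01 0.4 -4.5 0 0.15" --pt "0 0 0.01 0.4 -4.5 0 0.15"

```text
clock: 8.1
tcp_pos: [0.5694, 0.0123, 0.3096]
tcp_rot: [[0.994, 0.111, 0.002], [0.111, -0.994, 0.002], [0.002, -0.001, -1.0]]
ft_force: [0.9, 0.6, -1.3]
finger_gap: 0.0241
gripper_force: 30.0
```

>>> step_arm --pt "0 0 0.01 0.4 -4.5 0 0.15" --pt "0 0 0.01 0.3 -4.5 0 0.15" --pt "0 0 0.01 0.3 -3 0 0.15" --pt "0 0.1 0 0 -2 0 0.15" --pt "0 0.1 0 0 0 0 0.15"

```text
clock: 8.72
tcp_pos: [0.5656, 0.1536, 0.3095]
tcp_rot: [[0.976, 0.085, 0.203], [0.083, -0.996, 0.019], [0.204, -0.002, -0.979]]
ft_force: [1.0, -0.9, -1.5]
finger_gap: 0.0238
gripper_force: 30.0
```

>>> step_arm --pt "0 0.1 0 0 0 0 0.15" --pt "0 0.05 0 0 0 0 0.15" --pt "0 0 0 0 0 0 0.15"

```text
clock: 9.1
tcp_pos: [0.5648, 0.1511, 0.3093]
tcp_rot: [[0.936, 0.082, 0.343], [0.076, -0.997, 0.03], [0.344, -0.002, -0.939]]
ft_force: [1.1, -0.6, 0.2]
finger_gap: 0.024
gripper_force: 30.0
```

Run:
```python
from h import *
np.set_printoptions(precision=4,suppress=True)
W=shot('wrist','w4');s=robot.state();print(s['tcp_pos'],s['tcp_rot'])
pickle.dump((W,s),open('w4.pkl','wb'))
tp=np.array(s['tcp_pos']);Rt=np.array(s['tcp_rot'])
print('tip pred px',proj(W,tp+Rt@[0,0,.093]),'hole pred',proj(W,[.5997,.1591,.079]))
for t in ['reset_hole','console','slim_tool']: print(t,[(np.round(r['uv'],1),round(r['score'],2)) for r in robot.recognise(W,t)][:2])
cv2.imwrite('pics/w4b.png',W['pixels'][:,:,::-1])
```

```text
[0.5655 0.1512 0.3094] [[ 0.9358  0.0817  0.3428]
 [ 0.0761 -0.9967  0.0297]
 [ 0.3441 -0.0018 -0.9389]]
tip pred px [316.5602 202.9507] hole pred [313.0116 211.9573]
reset_hole [(array([269.1, 171. ]), 0.57)]
console [(array([268. , 170.3]), 0.83)]
slim_tool [(array([315.7, 263.4]), 0.61), (array([ 66.4, 234.1]), 0.36)]
```

View pics/w4.png

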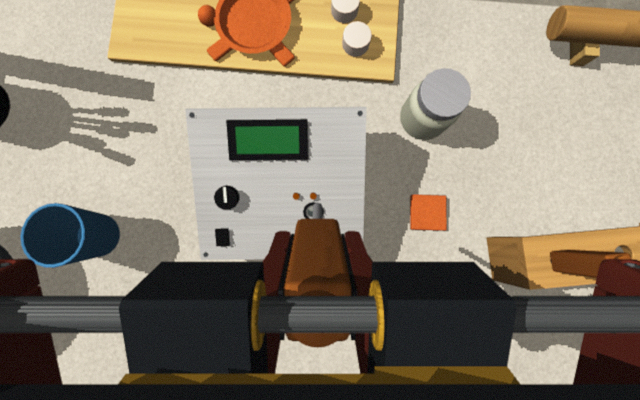

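Run:
```python
from h import *
im=cv2.imread('pics/w4.png')
f=lambda x,y,w,h,W,H:cv2.resize(im[y:y+h,x:x+w],(W,H),interpolation=cv2.INTER_CUBIC)
a=f(290,185,50,50,400,400) # x8
b=np.hstack([f(180,100,20,20,200,200),f(355,98,20,20,200,200)])
c=np.hstack([f(188,250,20,20,200,200),f(355,245,20,20,200,200)])
cv2.imwrite('pics/w4z.png',np.hstack([a,np.vstack([b,c])]))
```

```text
(no output)
```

View pics/w4z.png

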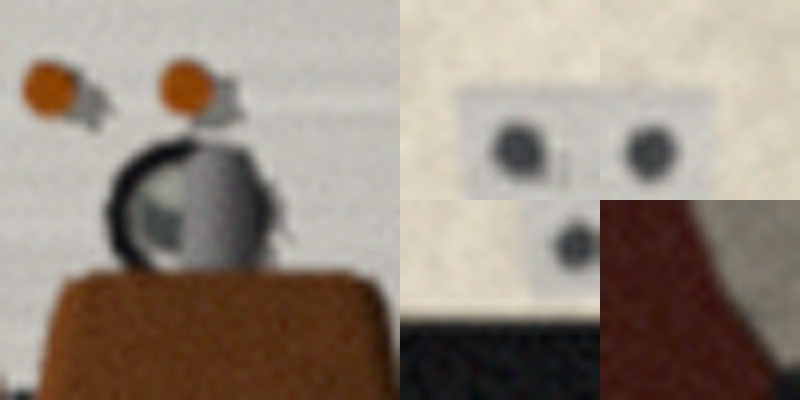

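```bash
cat >> h.py <<'E'
def Rc(yaw,tilt):
    c,s=np.cos(yaw),np.sin(yaw);a,b=np.cos(tilt),np.sin(tilt)
    Z=np.array([[c,-s,0],[s,c,0],[0,0,1]]);return Z@np.array([[a,0,-b],[0,1,0],[b,0,a]])
E
python3 - <<'E'
from h import *
from scipy.optimize import least_squares
np.set_printoptions(precision=4,suppress=True)
W,s=pickle.load(open('w4.pkl','rb'));tp=np.array(s['tcp_pos']);Rt=np.array(s['tcp_rot'])
obs=[([.12,.14,0],(185.3,108.5)),([.12,-.06,0],(365.9,106.5)),([-.06,.14,0],(200.3,259.3)),([0,0,.003],(313.7,213))]
def f(q,full=True):
    R=Rc(q[3],q[4]);e=[proj(W,q[:3]+R@np.array(m))-u for m,u in obs];return np.r_[np.ravel(e),(q[4]-.35)*200,(q[2]-.08)*500]
r=least_squares(f,[.6,.159,.08,.083,.35]);q=r.x
print('fit',q,'res',r.fun)
R=Rc(q[3],q[4]);n=R[:,2];d=Rt.T@(q[:3]-tp);print('hole in tool frame',d,'axis in tool',Rt.T@n)
np.save('hole.npy',q)
E
```

```text
fit [0.5999 0.1589 0.0806 0.0911 0.3498] res [-0.0665  0.0963  0.2643  0.3369  0.3442  0.1009 -0.5411 -0.5445 -0.0397
  0.2841]
hole in tool frame [-0.046  -0.0044  0.2269] axis in tool [ 0.0015  0.0015 -1.    ]
```

>>> step_arm --pt "0 0 0 -3 -0.3 0 0.15" --pt "0 0 0 -1.6 -0.1 2 0.15" --pt "0 0 0 0 0 4 0.15" --pt "0 0 0 0 0 4 0.15" --pt "0 0 0 0 0 1 0.15"

```text
clock: 9.93
tcp_pos: [0.5598, 0.1544, 0.1872]
tcp_rot: [[0.937, 0.081, 0.34], [0.076, -0.997, 0.027], [0.341, 0.001, -0.94]]
ft_force: [-0.2, 0.2, -0.6]
finger_gap: 0.0241
gripper_force: 30.0
```

>>> step_arm --pt "0 0 0 0 0 0 0.15" --pt "0 0 0 0 0 0 0.15"

```text
clock: 10.18
tcp_pos: [0.5609, 0.1555, 0.1911]
tcp_rot: [[0.935, 0.082, 0.345], [0.076, -0.997, 0.03], [0.346, -0.002, -0.938]]
ft_force: [-0.2, 1.2, -0.7]
finger_gap: 0.0241
gripper_force: 30.0
```

Run:
```python
from h import *
np.set_printoptions(precision=4,suppress=True)
W=shot('wrist','w5');s=robot.state();tp=np.array(s['tcp_pos']);Rt=np.array(s['tcp_rot'])
pickle.dump((W,s),open('w5.pkl','wb'))
q=np.load('hole.npy');R=Rc(q[3],q[4])
print(tp,'hole in tool',Rt.T@(q[:3]-tp),'axis',Rt.T@R[:,2],s['ft_force'])
tip=proj(W,tp+Rt@[0,0,.093]);print('tip',tip,'hole',proj(W,q[:3]))
x0,y0=int(tip[0])-40,int(tip[1])-35;k=10
big=cv2.resize(W['pixels'][y0:y0+60,x0:x0+80,::-1],None,fx=k,fy=k,interpolation=cv2.INTER_CUBIC)
raw=big.copy()
def draw(P,col):
    c=np.array([(proj(W,X)-[x0,y0]+.5)*k for X in P]);cv2.polylines(big,[np.int32(c)],False,col,1)
th=np.linspace(0,2*np.pi,60)
for rad,z,col in [(.0125,.003,(255,0,0)),(.009,.003,(255,0,0)),(.007,0,(0,0,255))]: draw([q[:3]+R@[rad*np.cos(t),rad*np.sin(t),z] for t in th],col)
for d in (.093,.07): draw([tp+Rt@[.0035*np.cos(t),.0035*np.sin(t),d] for t in th],(0,255,0))
cv2.imwrite('pics/w5z.png',big); cv2.imwrite('pics/w5raw.png',raw)
```

```text
[0.5609 0.1555 0.1912] hole in tool [-0.0016  0.0001  0.1173] axis [ 0.0041  0.0008 -1.    ] [-0.1489 -0.1653 -0.8289]
tip [316.5574 203.829 ] hole [316.7939 198.3214]
```

View pics/w5z.png

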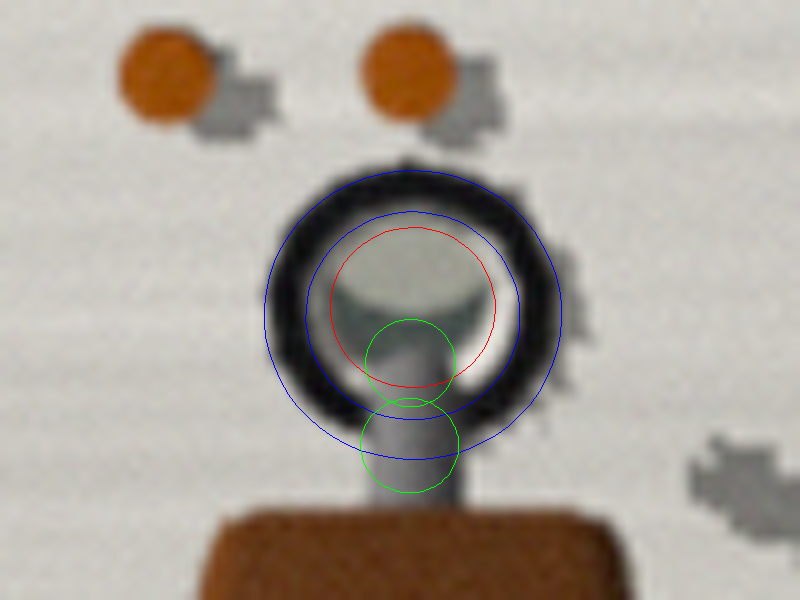

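The bezel model fits the picture, with its centre at zoom (413,312). The shank tip is just below it at about (415,345–390), so it is laterally centred. I'll shift -0.8 mm in x and start inserting with force checks.

>>> step_arm --pt "0 0 0 -0.08 0 1 0.15" --pt "0 0 0 0 0 1 0.15" --pt "0 0 0 0 0 1 0.15" --pt "0 0 0 0 0 0 0.15"

```text
clock: 10.72
tcp_pos: [0.5696, 0.1558, 0.16]
tcp_rot: [[0.936, 0.082, 0.342], [0.077, -0.997, 0.029], [0.343, -0.001, -0.939]]
ft_force: [0.3, 0.0, -1.1]
finger_gap: 0.0242
gripper_force: 30.0
```

```bash
cat > look.py <<'E'
from h import *
import sys
np.set_printoptions(precision=4,suppress=True)
W=shot('wrist',sys.argv[1]);s=robot.state();tp=np.array(s['tcp_pos']);Rt=np.array(s['tcp_rot'])
q=np.load('hole.npy');R=Rc(q[3],q[4]);d=Rt.T@(q[:3]-tp)
print('hole in tool',d,'axis',Rt.T@R[:,2],'F tool',Rt.T@s['ft_force'],'M',Rt.T@s['moment'],s['finger_gap'],s['clock'])
c=proj(W,q[:3]);x0,y0=int(c[0])-40,int(c[1])-30
cv2.imwrite(f'pics/{sys.argv[1]}z.png',cv2.resize(W['pixels'][y0:y0+60,x0:x0+80,::-1],None,fx=8,fy=8,interpolation=cv2.INTER_CUBIC))
E
python3 look.py w6
```

```text
hole in tool [ 0.0011 -0.0005  0.0855] axis [ 0.0009  0.0024 -1.    ] F tool [-1.2871  0.3729  0.7323] M [-0.0146 -0.3708  0.0125] 0.0237540075784152 10.775
```

View pics/w6z.png

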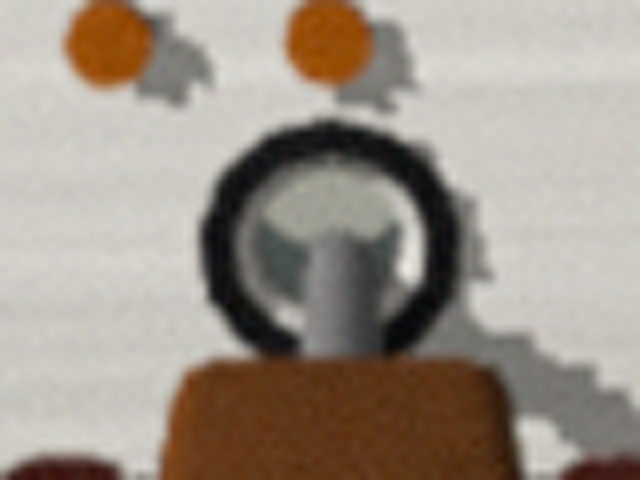

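Run:
```python
from h import *
np.set_printoptions(precision=2,suppress=True)
img=cv2.imread('pics/w6.png');q=np.load('hole.npy');R=Rc(q[3],q[4])
p=robot.camera('wrist');s=robot.state();tp=np.array(s['tcp_pos']);Rt=np.array(s['tcp_rot'])
img=p['pixels'];g=cv2.cvtColor(img,cv2.COLOR_RGB2GRAY).astype(int)
c=proj(p,q[:3]);print('hole px',c,'bezel px',proj(p,q[:3]+R@[0,0,.003]))
x0,y0=int(c[0])-20,int(c[1])-20
print('x0,y0',x0,y0)
for r in range(y0,y0+40): print(r,' '.join('%3d'%v for v in g[r,x0:x0+40]))
for d in (.08,.093): print('tip top edge pred',d,proj(p,tp+Rt@[.0035,0,d]))
for z in (.003,0,-.004,-.008): print('axis pt',z,proj(p,q[:3]+R@[0,0,z]),'1mm x',proj(p,q[:3]+R@[.001,0,z])-proj(p,q[:3]+R@[0,0,z]))
print((Rt.T@(q[:3]-tp))*1000,Rt.T@s['ft_force'],Rt.T@s['moment'])
```

```text
hole px [315.94 205.01] bezel px [315.93 206.04]
x0,y0 295 185
185 124 121 121 161 191 177 184 203 207 204 204 201 203 204 204 204 205 201 198 186 179 163 120 114 115 120 118 121 138 168 155 128 161 200 203 202 202 201 203 201
186 125 126 128 154 202 205 203 201 203 199 202 202 204 199 204 202 202 205 202 201 203 183 130 123 123 114 118 118 137 174 188 177 182 200 198 202 199 198 201 200
187 171 173 172 188 206 201 204 202 205 205 206 203 203 202 202 203 204 202 204 206 201 195 169 172 164 125 126 121 126 157 200 203 202 204 202 201 200 201 206 205
188 206 203 204 205 204 204 206 208 203 203 201 206 201 203 203 201 203 201 199 191 164 169 182 188 193 174 168 174 172 186 206 205 201 203 204 204 201 201 204 202
189 203 204 204 204 203 203 204 202 205 204 206 204 205 204 204 192 166 155 147 128  85  89 109 127 148 155 169 189 203 203 206 204 201 206 203 202 204 204 203 200
190 201 204 201 204 205 202 202 203 204 204 208 203 195 160 147 130  83  66  42  34  26  28  34  34  45  65  89 120 155 182 203 205 206 204 209 206 204 205 205 203
191 201 205 205 200 201 203 205 206 203 205 203 193 1
[... 5159 characters left out ...]
 63  63  61  60  59  63  56  54  51
223 194 166  99  74  67  71  62  69  67  68  62  70  59  64  57  60  61  63  64  63  61  59  57  63  58  68  63  61  60  57  61  57  60  57  58  63  58  60  53  52
224 187 137  91  76  67  67  67  67  66  64  63  67  62  66  58  62  66  62  61  60  62  61  62  58  58  63  65  64  59  58  60  60  64  61  64  65  61  64  59  53
tip top edge pred 0.08 [316.53 203.57]
tip top edge pred 0.093 [316.57 199.28]
axis pt 0.003 [315.93 206.04] 1mm x [-0.01 -1.29]
axis pt 0 [315.94 205.01] 1mm x [-0.01 -1.28]
axis pt -0.004 [315.95 203.66] 1mm x [-0.01 -1.26]
axis pt -0.008 [315.96 202.35] 1mm x [-0.01 -1.24]
[ 0.85 -0.46 85.77] [-1.21 -0.83  0.68] [ 0.04 -0.34 -0.02]
```

Measured numerically, the tip sits about 1.3 mm to +y and 1.3–3.4 mm low in the hole. I'll correct by +2 mm in x and -1.2 mm in y, go on 1 cm, and check.

>>> step_arm --pt "0 0 0 0.2 -0.12 0 0.15" --pt "0 0 0 0 0 0.5 0.15" --pt "0 0 0 0 0 0.5 0.15" --pt "0 0 0 0 0 0 0.15" --pt "0 0 0 0 0 0 0.15"

```text
clock: 11.45
tcp_pos: [0.5749, 0.1576, 0.1523]
tcp_rot: [[0.936, 0.082, 0.343], [0.076, -0.997, 0.029], [0.344, -0.001, -0.939]]
ft_force: [0.3, 0.2, -0.4]
finger_gap: 0.0237
gripper_force: 30.0
```

```bash
cat > num.py <<'E'
from h import *
np.set_printoptions(precision=2,suppress=True)
q=np.load('hole.npy');R=Rc(q[3],q[4])
p=robot.camera('wrist');s=robot.state();tp=np.array(s['tcp_pos']);Rt=np.array(s['tcp_rot'])
g=cv2.cvtColor(p['pixels'],cv2.COLOR_RGB2GRAY).astype(int)
c=proj(p,q[:3]);x0,y0=int(c[0])-18,int(c[1])-16
print('hole px',c,'x0',x0)
for r in range(y0,y0+28): print(r,' '.join('%3d'%v for v in g[r,x0:x0+36]))
for z in (0,-.008,-.016,-.024): print('axis pt',z,proj(p,q[:3]+R@[0,0,z]))
print('tip pred',proj(p,tp+Rt@[0,0,.093]))
print((Rt.T@(q[:3]-tp))*1000,Rt.T@R[:,2]*1000,Rt.T@s['ft_force'],Rt.T@s['moment'],s['clock'])
E
python3 num.py
```

```text
hole px [317.72 211.49] x0 299
195 204 205 205 205 204 206 203 204 208 205 209 206 196 177 168 162 137 100  81  89 110 126 153 164 181 193 203 205 210 208 205 206 204 203 202 206
196 206 204 204 203 205 205 208 203 205 204 193 163 134 106  82  71  41  28  26  29  32  41  60  76 109 125 157 179 207 203 202 206 203 205 203 204
197 205 205 203 203 205 205 206 208 196 172 126  77  39  28  27  33  23  21  22  26  23  27  22  21  27  34  56 112 152 169 183 203 201 203 201 204
198 202 205 204 207 208 207 206 193 148  95  44  29  26  21  21  23  27  23  26  19  25  23  18  24  18  20  25  31  67  99 135 168 184 206 205 204
199 206 206 205 208 209 209 198 148  74  36  25  20  27  22  27  23  28  35  49  46  36  26  31  26  20  16  20  22  20  43  77 114 159 206 205 206
200 204 209 207 205 207 196 147  69  29  23  23  19  23  34  49  59  74  81  90  81  83  82  92  62  34  18  22  27  23  22  39  73 142 200 207 205
201 205 207 208 209 198 148  77  34  22  19  23  38  68  90  88 101 119 119 124 125 125 120 113  89  73  57  33  17  15  20  15  36 103 182 201 204
202 203 204 202 199 158  78  31  
[... 2612 characters left out ...]
56  58  53  65  83
220 105  77  67  63  66  65  63  64  62  60  64  64  61  63  57  62  56  62  57  63  66  60  63  63  57  58  58  58  55  60  64  60  62  59  56  57
221  74  72  64  60  63  63  66  67  64  60  67  62  64  59  60  55  60  60  67  64  60  63  59  59  62  61  58  62  58  61  63  62  65  61  57  52
222  75  69  69  64  70  62  70  61  66  64  65  62  62  61  58  65  66  63  60  63  57  61  63  63  59  58  57  61  62  63  62  63  58  56  55  53
axis pt 0 [317.72 211.49]
axis pt -0.008 [317.7  208.56]
axis pt -0.016 [317.67 205.8 ]
axis pt -0.024 [317.64 203.19]
tip pred [316.64 203.75]
[-1.36  0.83 76.03] [    1.86     1.92 -1000.  ] [-1.16 -0.02  0.23] [-0.05 -0.39 -0.03] 11.5
```

The tip is through the hole, centred within about 1 mm, with no contact force. I'll go on to the button.

>>> step_arm --pt "0 0 0 0 0 0.5 0.15" --pt "0 0 0 0 0 0.5 0.15" --pt "0 0 0 0 0 0.4 0.15" --pt "0 0 0 0 0 0 0.15" --pt "0 0 0 0 0 0 0.15"

```text
clock: 12.12
tcp_pos: [0.5798, 0.158, 0.1393]
tcp_rot: [[0.936, 0.082, 0.343], [0.076, -0.997, 0.029], [0.345, -0.001, -0.939]]
ft_force: [-0.5, -0.3, -1.7]
finger_gap: 0.0237
gripper_force: 30.0
```

>>> step_arm --pt "0 0 0 0 0 0.2 0.15" --pt "0 0 0 0 0 0.2 0.15" --pt "0 0 0 0 0 0 0.15" --pt "0 0 0 0 0 0 0.15"

```text
clock: 12.62
tcp_pos: [0.5812, 0.1582, 0.1357]
tcp_rot: [[0.936, 0.082, 0.343], [0.076, -0.997, 0.03], [0.345, -0.001, -0.939]]
ft_force: [-0.5, -0.6, 0.6]
finger_gap: 0.0241
gripper_force: 30.0
```

>>> step_arm --pt "0 0 0 0 0 0.2 0.15" --pt "0 0 0 0 0 0 0.15" --pt "0 0 0 0 0 0 0.15"

```text
clock: 13.0
tcp_pos: [0.5819, 0.1583, 0.1337]
tcp_rot: [[0.936, 0.082, 0.343], [0.076, -0.997, 0.03], [0.345, -0.001, -0.939]]
ft_force: [-0.9, 1.8, 1.6]
finger_gap: 0.0242
gripper_force: 30.0
```

>>> step_arm --pt "0 0 0 0 0 0.2 0.15" --pt "0 0 0 0 0 0 0.15" --pt "0 0 0 0 0 0 0.15"

```text
clock: 13.38
tcp_pos: [0.5826, 0.1584, 0.1318]
tcp_rot: [[0.936, 0.082, 0.343], [0.076, -0.997, 0.03], [0.345, -0.001, -0.939]]
ft_force: [-1.4, -0.1, 3.2]
finger_gap: 0.0239
gripper_force: 30.0
```

>>> step_arm --pt "0 0 0 0 0 0.2 0.15" --pt "0 0 0 0 0 0 0.15" --pt "0 0 0 0 0 0 0.15"

```text
clock: 13.75
tcp_pos: [0.5833, 0.1584, 0.1299]
tcp_rot: [[0.936, 0.082, 0.343], [0.076, -0.997, 0.03], [0.345, -0.001, -0.939]]
ft_force: [-1.4, 0.2, 3.4]
finger_gap: 0.0239
gripper_force: 30.0
```

>>> step_arm --pt "0 0 0 0 0 0.15 0.15" --pt "0 0 0 0 0 0 0.15" --pt "0 0 0 0 0 0 0.15"

```text
clock: 14.12
tcp_pos: [0.5837, 0.1584, 0.1293]
tcp_rot: [[0.936, 0.082, 0.343], [0.076, -0.997, 0.03], [0.345, -0.002, -0.939]]
ft_force: [-8.4, -0.8, 13.1]
finger_gap: 0.0239
gripper_force: 30.0
```

The force jumped to 15 N with the predicted tip 41.5 mm in, so the button is on its stop. I'll hold it.

>>> step_arm --pt "0 0 0 0 0 0 0.15" --pt "0 0 0 0 0 0 0.15" --pt "0 0 0 0 0 0 0.15" --pt "0 0 0 0 0 0 0.15" --pt "0 0 0 0 0 0 0.15"

```text
clock: 14.75
tcp_pos: [0.5837, 0.1585, 0.1293]
tcp_rot: [[0.936, 0.082, 0.343], [0.076, -0.997, 0.03], [0.345, -0.002, -0.939]]
ft_force: [-7.6, -0.8, 14.7]
finger_gap: 0.0238
gripper_force: 30.0
```

>>> step_arm --pt "0 0 0 0 0 0 0.15" --pt "0 0 0 0 0 0 0.15" --pt "0 0 0 0 0 0 0.15" --pt "0 0 0 0 0 0 0.15" --pt "0 0 0 0 0 0 0.15"

```text
clock: 15.38
tcp_pos: [0.5836, 0.1585, 0.1293]
tcp_rot: [[0.936, 0.082, 0.343], [0.076, -0.997, 0.03], [0.345, -0.002, -0.939]]
ft_force: [-7.3, -0.6, 13.3]
finger_gap: 0.0242
gripper_force: 30.0
```

>>> step_arm --pt "0 0 0 0 0 0 0.15" --pt "0 0 0 0 0 0 0.15" --pt "0 0 0 0 0 0 0.15" --pt "0 0 0 0 0 0 0.15" --pt "0 0 0 0 0 0 0.15"

```text
clock: 16.0
tcp_pos: [0.5837, 0.1585, 0.1294]
tcp_rot: [[0.936, 0.082, 0.344], [0.076, -0.997, 0.03], [0.345, -0.002, -0.939]]
ft_force: [-7.6, -1.3, 13.8]
finger_gap: 0.0239
gripper_force: 30.0
```

>>> step_arm --pt "0 0 0 0 0 0 0.15" --pt "0 0 0 0 0 0 0.15" --pt "0 0 0 0 0 0 0.15" --pt "0 0 0 0 0 0 0.15" --pt "0 0 0 0 0 0 0.15"

```text
clock: 16.62
tcp_pos: [0.5837, 0.1585, 0.1293]
tcp_rot: [[0.936, 0.082, 0.344], [0.076, -0.997, 0.03], [0.345, -0.002, -0.939]]
ft_force: [-8.2, -0.9, 13.2]
finger_gap: 0.0237
gripper_force: 30.0
```

>>> step_arm --pt "0 0 0 0 0 0 0.15" --pt "0 0 0 0 0 0 0.15" --pt "0 0 0 0 0 0 0.15" --pt "0 0 0 0 0 0 0.15" --pt "0 0 0 0 0 0 0.15"

```text
clock: 17.25
tcp_pos: [0.5837, 0.1584, 0.1293]
tcp_rot: [[0.936, 0.082, 0.343], [0.076, -0.997, 0.03], [0.345, -0.002, -0.939]]
ft_force: [-7.5, -0.8, 13.3]
finger_gap: 0.0241
gripper_force: 30.0
```

>>> step_arm --pt "0 0 0 0 0 0 0.15" --pt "0 0 0 0 0 0 0.15" --pt "0 0 0 0 0 0 0.15" --pt "0 0 0 0 0 0 0.15" --pt "0 0 0 0 0 0 0.15"

```text
clock: 17.88
tcp_pos: [0.5837, 0.1585, 0.1293]
tcp_rot: [[0.936, 0.082, 0.343], [0.076, -0.997, 0.03], [0.345, -0.002, -0.939]]
ft_force: [-7.0, -1.8, 13.8]
finger_gap: 0.0238
gripper_force: 30.0
```

Run:
```python
from h import *
p=shot('top','top9');q=shot('scene','scene9')
for n,p in (('top',p),('scene',q)):
    for t in ['slim_tool','thick_tool','short_tool','kiln_post','test_tile']: print(n,t,[(np.round(r['uv']),round(r['score'],2)) for r in robot.recognise(p,t)][:2])
s=robot.state();print(s['clock'],s['tcp_pos'],s['ft_force'],s['finger_gap'])
```

```text
top slim_tool []
top thick_tool []
top short_tool [(array([364., 195.]), 0.55)]
top kiln_post []
top test_tile [(array([317., 179.]), 0.82)]
scene slim_tool [(array([346., 236.]), 0.68), (array([284., 167.]), 0.16)]
scene thick_tool [(array([252., 144.]), 0.56)]
scene short_tool [(array([285., 168.]), 0.72)]
scene kiln_post [(array([335., 213.]), 0.52)]
scene test_tile [(array([299., 238.]), 0.76)]
18.475 [0.5836568  0.15846545 0.12933668] [-8.00017886 -1.7182877  13.57077583] 0.023566870206748695
```

```bash
python3 -c "
from workcell import robot
print(robot.job_done())"
```

```text
the job is handed in; nothing more can be done
None
```

I took the slim tool from the middle rack hole, put it through the reset hole and held the button down on its stop at about 15 N for over 4 s. I then handed the job in, still gripping and pressing; in the last scene picture the other two tools are in the rack.

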